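Roll a round bar home and hold it in a ratchet clamp

ROBOT

A 6-joint arm with a two-finger parallel gripper is mounted at the origin on the work surface; the furniture and walls round the work are solid. World frame = base frame: x ahead of the robot, y to its left, z up, the work surface at z = 0. Lengths are in m, angles in rad, forces in N, time in s.
With the tool pointing down it reaches from about 0.35 to 0.975 m from the base axis. Payload 4.9 kg.
Tool frame: the origin (TCP) lies between the finger pads; the fingertips stand 22 mm ahead of it and the grasp point (between the pads) lies 3 mm ahead of it; z points along the fingers, y is the line along which they close (so a half turn about z gives the same grasp; the last joint's range is limited). The gripper opens to 85 mm and grips with 20 to 120 N. Pads are 22 mm wide; open, the fingers measure 114 mm over their backs; the gripper's body (76 mm by 85 mm) begins 54 mm behind the grasp point. The pads swing forward as they close: fully open they stand 13 mm farther back than shut.
Start: joints at [1.151, 0.053, 1.613, -0, 1.476, -0.119], TCP at [0.185, 0.597, 0.253] pointing down, gripper open.
Joint ranges: [-3.01, 3.01], [-1.01, 2.22], [0.06, 2.58], [-1.02, 4.17], [0.09, 2.62], [-3.14, 3.14]. Speed limits (rad/s): [2.57, 2.57, 3.14, 3.14, 3.14, 3.14].

INTERFACE

Orientations are given as a unit quaternion [w, x, y, z].
In Python, from plant import state, grab_frame, get_calibration, job_done, recognise, regions_of gives the robot as it stands.
- The arm moves only by the tool apply_moves, never from a script. Its argument "targets" is a list of rows, each an object with "translation": the shift along the tool's x, y, z normalised to -1 to 1, where 1 is 100 mm, a list of three; "twist": the turn about the tool's z normalised to -1 to 1, where 1 is 0.1 rad; "hand": the opening, from 0 (shut) to 1 (fully open). A call has 1 to 8 rows; each row shifts and turns the commanded pose from where the row before left it, along the tool's axes as they then stand; what a row does not reach is not made up. A row lasts 1/10 s, in which the tool goes at most 50 mm and 8.59 degrees, less where a joint would pass 70% of its speed; a pose out of reach is approached as far as the arm can. A call with a number of a shift or a turn outside -1 to 1 is refused whole. A call with a gripper value outside its range is refused whole. The fingers move at their own pace and stop on an object; the grip force is fixed at half the most. Time passes only in rows, so rows that do not move let the fingers close. It gives the time, the measured TCP pose, the force, the opening and the grip force at its end, in the units of the state.
- state(): the state, without advancing time (a new reading comes with each control period).
- grab_frame(name): name is "scene" or "top"; returns the picture (420x560x3 uint8, red, green, blue); there is no depth.
- get_calibration(name): a dict with "camera_matrix" (3x3 intrinsics, pixels), "pose" (4x4, takes a point from camera to world coordinates). Camera axes: x right, y up, looking along -z (the intrinsics and any distortion apply to the point x, -y, -z); pixel columns grow to the right and rows downward; lengths in m; the calibration is good to about 2 mm. A picture is of the moment at which its call begins. get_calibration takes no time and is no camera call.
- job_done(): hands the job in; it is judged then, once.
Trained networks look in the newest picture that a camera, given by its name, has taken for a name from the list of things; names that differ only in an ending like _2 or _b are one class to them, and where a whole thing is asked for, a point or a joint stands for the part that bears it (a point fixed in the world has none). Each returns a list of dicts, best first, with "score" (0 to 1); they miss things now and then, are a little off and sometimes report something else, mostly with a low value. They report only what shows in the picture. A call takes as long as a camera call. They do not tell look-alikes from the thing itself.
- recognise(camera, query): "point" ([x, y, z] in m, in world coordinates, good to about 4 mm: the middle of the surface that is visible of it).
- regions_of(camera, query): "pixels" (420x560 bool, what is visible of it).
The state is a dict: "time": time; "joint_pos": joint angles; "joint_vel": joint speeds; "joint_efforts": joint torques, N m; "tool_pos": TCP position; "tool_rot": TCP orientation; "contact_force": force on the tool from outside, world axes, zero at the start; "ft_torque": the same for the moment, N m; "gripper_width": opening from 0.0 (shut) to 1.0 (fully open); "grasp_force": force on a finger pad.
Only numpy, scipy, OpenCV 4.12 (cv2) and the standard library are available. Lean on these libraries where they do the work, as an engineer would, in place of code of your own. Each camera call takes 0.05 s, during which the arm holds its last target. There are 200 camera calls.

TASK

Roll the round wooden bar along the clamp's board until it lies against the dark wooden stop with its red line on top. Then pump the orange trigger toward the black handle, so that the ratchet brings the rubber pad up to the bar, and on until the green ring on the plunger has gone into the blue jaw while the red ring stays wholly outside it. Never lift the bar off the board or push the jaw or pad by hand, leave the other things alone, and finish while still holding the trigger squeezed, with the bar clamped.

Things in the scene. Friction and masses are not known exactly. Their poses are not given: they have to be found in the camera images.
- clamp: Ratchet clamp on a plywood board (250 x 90 x 12 mm), fixed. Origin on the board's underside; x from handle to stop, y across, z up. Board x -115 to +135 mm. Dark stop: face at x +110, 80 wide, top z 40. Dark steel cheeks (x -113 to -53, y within 35, top z 86) carry the orange trigger; black handle just behind it. The jaw's bar runs through them at z 25 to 38 mm, out to x -183.
- stop_face (a point): Point on the stop's face at the height of the round bar's axis (30 mm above the worktop, 18 mm above the board); axes as the clamp's. The bar is home when its axis is 18 mm before this point (x = -18 mm in its frame).
- handle_grip (a point): Middle of the fixed black handle at gripping height, 135 mm above the worktop (clamp x -104.4 mm). The handle is upright, 10 mm thick along x, 24 mm wide along y, from z 60 to 160 mm.
- trigger_grip (a point): Middle of the orange blade, 60 mm above its pivot (pivot: clamp x -80, z 75 mm). Blade 10 mm thick along x, 20 wide, ends 20 mm above. At clamp x -71.6 at rest, -88.4 squeezed; span over trigger and handle 43 mm at rest, 26 squeezed. Only the trigger moves: fingers astride both, centred at clamp x -96.4 and open 65 mm or more, pump it with the arm still.
- trigger_angle (a joint): Angle: 0 at rest (leaning 0.14 rad to the stop), 0.28 rad fully squeezed. Sprung back when let go. Takes 4 to 17 N at gripping height. Squeezing pushes the jaw on by 40 mm per rad once the pawl has caught a rib (up to 5 mm of idle way); on the way back it slips over the ribs, 5 mm apart, and the jaw stays. A full stroke, fully let go before, moves the jaw about 10 mm.
- jaw_travel (a joint): Forward travel of the jaw (m) toward the stop; starts at 0 to 0.020. It stays where the ratchet has left it (10 N of friction).
- jaw: The blue head of the jaw, 26 x 34 x 34 mm, with the ribbed steel bar behind it and the plunger and pad in front. Axes as the clamp's, same origin when the jaw's travel is 0. Not to be pushed by hand.
- sleeve_mouth (a point): Centre of the front face of the blue head, where the plunger goes in. The plunger is a 14 mm steel rod, 26 mm of which is in view when free. Counted from the mouth: green ring 0 to 6 mm, bare 6 to 15 mm, red ring 15 to 21 mm, bare 21 to 26 mm, then the pad.
- plunger_in (a joint): How far the plunger is pushed back into the blue head (m), 0 when free, at most 0.022. Sprung: 0.9 N at 0 and 0.45 N more per mm. The green ring is gone from 0.006 on; the red ring begins to go in at 0.015.
- pad: Black rubber pad with the plunger behind it; the pad is a disc of 28 mm diameter, 6 mm thick. Axes as the clamp's.
- pad_face (a point): Centre of the pad's front face, at the height of the round bar's axis.
- round_bar: Loose pale wooden bar, 36 mm diameter, 80 long, 0.12 kg, lying across the board between pad and stop. Origin at its middle on the axis; y along it, z from the axis to the red line on its side. Starts 24 to 33 mm before home, line level toward the pad, so rolling it without slip to the stop brings the line on top. Its top is 48 mm above the worktop, 8 mm above the stop's.
- trigger: The orange blade of the trigger, turning with it. Origin on the pivot, z along the blade.
- screw_tin: Bystander: round tin of screws, 74 mm diameter, 34 mm high; origin under its centre.
- tape_roll: Bystander: roll of tape lying flat, 96 mm diameter, 25 mm high; origin under its centre.
- sanding_block: Bystander: sanding block, 62 x 113 x 31 mm; origin under its centre.
Mind the look-alikes: they are no part of the job. There is more than one size of the round_bar; the one meant has the size given above.

How it is judged:
On the way, in this order (a step that is already met when the one before it is completed fails the run):
1. the round bar lies against the stop (within 4 mm) with its red line on top (within 0.5 rad), not yet touched by the pad (x of round_bar in the frame of stop_face above -0.022 m and y of round_bar in the frame of stop_face between -0.02 and 0.02 m and z of round_bar in the frame of stop_face below 0.005 m and angle between round_bar's own z axis and vertical below 0.5 rad and contact force between pad and round_bar below 0.1 N and linear speed of round_bar below 0.01 m/s), for 0.2 s.
2. the pad has been brought up to the bar by the trigger (contact force between pad and round_bar above 0.5 N), for 0.1 s.
At the end, for the whole second after the job is handed in: Bar on the board against the stop (within 3 mm; 20 mm sideways), red line within 0.5 rad of the top; pad presses on it with over 2 N, plunger in by 5.5 to 15.5 mm; the fingers still hold the trigger squeezed (over 0.03 rad, over 1 N) (x of round_bar in the frame of stop_face above -0.021 m and y of round_bar in the frame of stop_face between -0.02 and 0.02 m and z of round_bar in the frame of stop_face below 0.005 m and angle between round_bar's own z axis and vertical below 0.5 rad and value of joint plunger_in between 0.0055 and 0.0155 m and contact force between pad and round_bar above 2 N and value of joint trigger_angle above 0.03 rad and contact force between the fingers and trigger above 1 N); the arm keeps its last pose, push and grip.
It fails at once if the plunger is driven in past the start of the red ring (over 17 mm) (value of joint plunger_in above 0.017 m).
It fails at once if the bar is lifted more than 10 mm off the board (z of round_bar in the frame of stop_face above 0.01 m).
It fails at once if the jaw, plunger or pad is pushed by hand (over 3 N) (contact force between any of the fingers, the arm and jaw above 3 N).
It fails at once if a bystander is moved by more than 30 mm (distance of any of screw_tin, tape_roll, sanding_block from where it was at the start of the episode above 0.03 m).
It also fails if it takes over 69 s, if anything falls off the work surface, if the arm or the gripper's body presses on something with over 40 N, if the wrist force passes 120 N, or if a joint passes its speed limit or range.

## Working session

There is one attempt and no reset: what is moved stays moved. The work goes in short steps, Python scripts to look and compute and a tool call to move; the robot and the scene stay as the last step left them, time stands still between calls to the robot, and variables do not carry over. Pictures are saved under pics/ and viewed, at most 10 in all, crops included, and the job is handed in when it is done.

Besides the shell and the picture viewer there is one more tool, called after "Call:" in YAML: its name, and indented under it one key for each argument. apply_moves: Moves the arm, as the interface text tells. Its arguments: {"type":"object","properties":{"targets":{"type":"array"}},"required":["targets"]}

```bash
mkdir -p pics; ls; python3 - <<'E'
from plant import *
import cv2,numpy as np
s=state();print({k:np.round(v,3) for k,v in s.items()})
for c in("scene","top"):
    f=grab_frame(c);cv2.imwrite(f"pics/{c}0.png",f[...,::-1])
    for n in ("clamp","stop_face","round_bar","trigger","handle_grip","jaw","pad","screw_tin","tape_roll","sanding_block","trigger_grip"):
        try: print(c,n,[(np.round(r["point"],3),round(r["score"],2)) for r in recognise(c,n)][:4])
        except Exception as e: print(n,e)
E
```

```text
pics
{'time': np.float64(0.0), 'joint_pos': array([ 1.151,  0.053,  1.614,  0.   ,  1.476, -0.119]), 'joint_vel': array([ 0.   ,  0.   ,  0.001,  0.001, -0.001, -0.001]), 'joint_efforts': array([ 1.0000e-03, -3.9368e+01, -3.7018e+01, -0.0000e+00,  7.0000e-03,
       -0.0000e+00]), 'tool_pos': array([0.185, 0.596, 0.252]), 'tool_rot': array([-0.   ,  0.15 ,  0.989, -0.001]), 'contact_force': array([-0.037, -0.539, -0.451]), 'ft_torque': array([-0.028,  0.018,  0.018]), 'grasp_force': np.float64(0.0), 'gripper_width': np.float64(0.996)}
scene clamp [(array([ 0.452, -0.188,  0.026]), 0.64)]
scene stop_face [(array([ 0.447, -0.186,  0.021]), 0.94)]
scene round_bar [(array([0.449, 0.082, 0.02 ]), 0.55), (array([ 0.435, -0.091,  0.043]), 0.48)]
scene trigger [(array([ 0.463, -0.222,  0.118]), 0.7)]
scene handle_grip [(array([ 0.446, -0.186,  0.025]), 0.82)]
scene jaw [(array([ 0.465, -0.176,  0.041]), 0.87)]
scene pad []
scene screw_tin [(array([0.533, 0.272, 0.021]), 0.81)]
scene tape_roll [(array([0.432, 0.254, 0.021]), 0.82)]
scene sanding_block [(array([ 0.485, -0.476,  0.032]), 0.88)]
scene trigger_grip [(array([ 0.464, -0.219,  0.114]), 0.55)]
top clamp [(array([ 0.454, -0.158,  0.014]), 0.66)]
top stop_face [(array([ 0.46 , -0.158,  0.011]), 0.72), (array([ 0.461, -0.214,  0.123]), 0.57)]
top round_bar [(array([ 0.443, -0.084,  0.041]), 0.87), (array([ 0.322, -0.112,  0.022]), 0.71), (array([0.456, 0.087, 0.025]), 0.6)]
top trigger [(array([ 0.457, -0.159,  0.009]), 0.31)]
top handle_grip [(array([ 0.457, -0.157,  0.006]), 0.9)]
top jaw [(array([ 0.462, -0.174,  0.032]), 0.64)]
top pad [(array([ 0.459, -0.128,  0.037]), 0.65)]
top screw_tin [(array([0.531, 0.277, 0.016]), 0.74)]
top tape_roll [(array([ 0.461, -0.172,  0.04 ]), 0.74), (array([0.436, 0.256, 0.026]), 0.7), (array([ 0.445, -0.084,  0.042]), 0.18)]
top sanding_block [(array([ 0.501, -0.465,  0.029]), 0.64)]
top trigger_grip []
```

View pics/scene0.png

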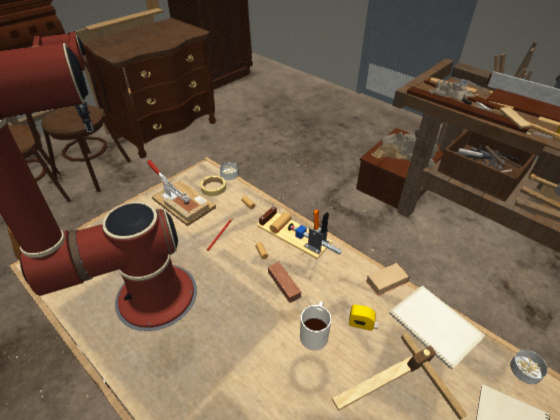

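View pics/top0.png

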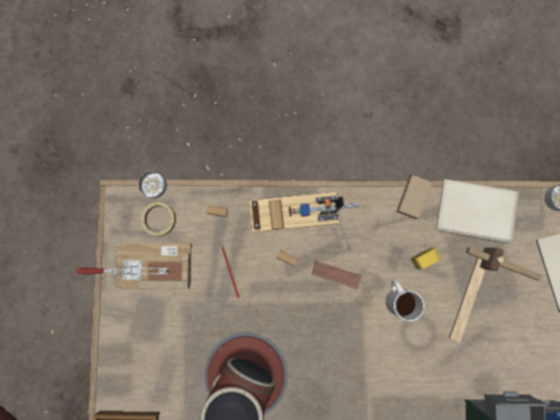

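The top view shows the clamp at (255–345, 192–232) with the stop at its left, so clamp x points along about +y in the world. There are three candidates for the round bar: (277,213) across the board, a thin dowel at (217,211) and a thin dowel at (287,257). By size and place it's the one on the board at (277,213). I'll check that in a close crop.

```bash
cat > h.py <<'E'
from plant import *
import cv2,numpy as np
def proj(c,P):
    k=get_calibration(c);T=np.linalg.inv(np.array(k["pose"]));K=np.array(k["camera_matrix"])
    p=np.atleast_2d(P)@T[:3,:3].T+T[:3,3];q=p*[1,-1,-1]
    q=q@K.T;return q[:,:2]/q[:,2:]
def ray(c,uv,z):
    k=get_calibration(c);T=np.array(k["pose"]);K=np.array(k["camera_matrix"])
    d=np.linalg.inv(K)@[uv[0],uv[1],1];d=T[:3,:3]@(d*[1,-1,-1]);o=T[:3,3]
    return o+d*(z-o[2])/d[2]
def W(pose,P):
    x,y,a=pose;P=np.atleast_2d(P);c,s=np.cos(a),np.sin(a)
    return np.c_[x+c*P[:,0]-s*P[:,1],y+s*P[:,0]+c*P[:,1],P[:,2]]
E
python3 - <<'E'
from h import *
print(get_calibration("top").keys(),get_calibration("top"))
a=cv2.imread("pics/top0.png")[180:245,240:365];b=cv2.imread("pics/scene0.png")[195:260,245:350]
a=cv2.resize(a,None,fx=6.4,fy=6.4,interpolation=cv2.INTER_CUBIC)[:,:800];b=cv2.resize(b,None,fx=2.8,fy=2.8,interpolation=cv2.INTER_CUBIC)
cv2.imwrite("pics/cropa.png",np.vstack([a,np.pad(b,((0,0),(0,800-b.shape[1]),(0,0)))])[:600])
for c in("top","scene"):
  for n in("round_bar","jaw","clamp","stop_face","pad","trigger"):
    for r in regions_of(c,n):
        ys,xs=np.nonzero(r["pixels"]);print(c,n,round(r["score"],2),cv2.minAreaRect(np.c_[xs,ys].astype(np.float32)),len(xs))
E
```

```text
dict_keys(['camera_matrix', 'pose']) {'camera_matrix': array([[404.62133768,   0.        , 274.80002444],
       [  0.        , 404.62133768, 217.74850275],
       [  0.        ,   0.        ,   1.        ]]), 'pose': array([[ 0.00704369,  0.99568409, -0.09253958,  0.33221451],
       [-0.99975553,  0.00507232, -0.02152099, -0.10473253],
       [-0.02095872,  0.09266855,  0.9954764 ,  1.15946334],
       [ 0.        ,  0.        ,  0.        ,  1.        ]])}
top round_bar 0.73 ((275.61126708984375, 213.40830993652344), (29.86587905883789, 14.042896270751953), 81.46923065185547) 400
top round_bar 0.61 ((286.0, 258.0), (19.677398681640625, 8.944271087646484), 26.56505012512207) 178
top round_bar 0.54 ((216.2432403564453, 210.54054260253906), (20.714271545410156, 9.206343650817871), 9.462322235107422) 183
top jaw 0.54 ((323.0130310058594, 208.64974975585938), (12.057588577270508, 68.18636322021484), 88.85424041748047) 307
top clamp 0.67 ((304.1684875488281, 210.35067749023438), (33.08039093017578, 108.81983947753906), 83.9909896850586) 2553
top stop_face 0.65 ((304.0922546386719, 209.9
[... 579 characters left out ...]
8, 24.748737335205078), 45.0) 242
scene jaw 0.65 ((314.1411437988281, 239.80702209472656), (58.28449249267578, 11.93864917755127), 33.31062698364258) 241
scene clamp 0.56 ((304.6661376953125, 226.2698211669922), (88.34522247314453, 46.22538757324219), 28.123737335205078) 1834
scene stop_face 0.68 ((299.0379638671875, 231.9478302001953), (85.15312957763672, 47.081031799316406), 5.07960844039917) 1774
scene pad 0.7 ((314.4000244140625, 238.70004272460938), (59.479408264160156, 13.416406631469727), 26.56505012512207) 305
scene pad 0.56 ((291.5, 226.5), (5.0, 7.0), 90.0) 40
scene trigger 0.32 ((314.7000427246094, 238.6000518798828), (58.13776397705078, 12.969193458557129), 26.56505012512207) 260
```

View pics/cropa.png

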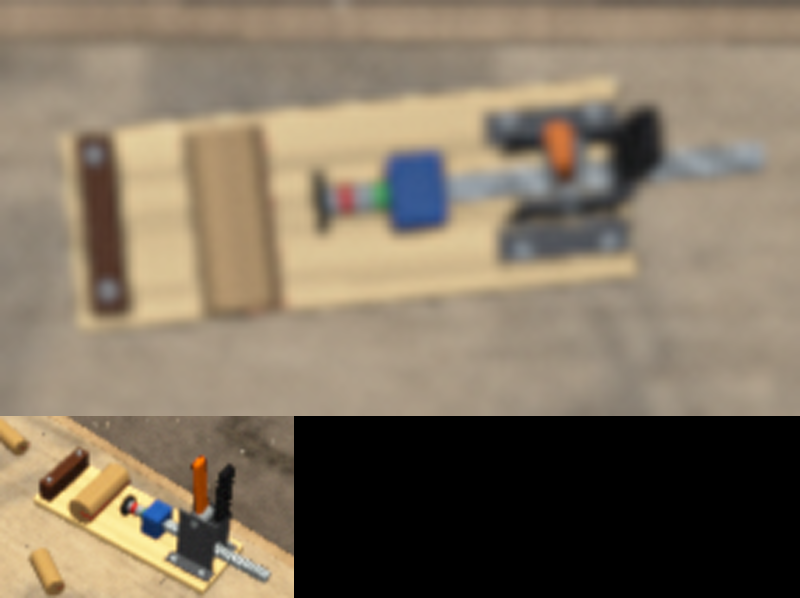

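The crop shows the pale bar across the board at about crop (232,220), with its red line facing the pad (right edge). The stop is at (102,225), the pad at (320,200), the blue head at (415,190) and the orange trigger tip at (558,140). The bar on the board is confirmed as the right one. Next I'll fit the clamp's pose to the corners.

```bash
cat > fit.py <<'E'
from h import *
from scipy.optimize import least_squares
f=lambda u,v:np.array([(u+.5)/6.4+240-.5,(v+.5)/6.4+180-.5])
P=np.array([[135,-45,12],[135,45,12],[-115,45,12],[-115,-45,12],[110,-40,40],[110,40,40]])/1e3
uv=np.array([f(*q) for q in [(62,135),(80,326),(635,272),(617,78),(115,133),(130,312)]])
r=least_squares(lambda p:(proj("top",W(p,P))-uv).ravel(),[.45,-.19,1.5])
pose=r.x;print(np.round(pose,4),np.round(r.fun,2))
E
python3 - <<'E'
from fit import *
np.save("pose.npy",pose)
def cl(u,v,z):
    p=ray("top",f(u,v),z);d=p[:2]-pose[:2];c,s=np.cos(pose[2]),np.sin(pose[2]);return np.round([c*d[0]+s*d[1],-s*d[0]+c*d[1]],4)
print("bar mid z30",cl(232,220,.035),"bar ends",cl(224,128,.04),cl(240,312,.04),"left edge",cl(196,222,.03),"right",cl(270,215,.03))
print("pad",cl(314,200,.03+.0),"mouth",cl(388,192,.047),"trigger tip",cl(558,128,.155),"handle top",cl(640,115,.16))
for n,p in dict(trig=[-.0716,0,.135],hand=[-.1044,0,.135],ctr=[-.0964,0,.135],home=[.092,0,.03]).items():print(n,np.round(W(pose,p),4),proj("scene",W(pose,p)),proj("top",W(pose,p)))
s=proj("scene",W(pose,P));print("scene corners",np.round((s-[245,195])*2.8+[0,416]))
E
```

```text
[ 0.4584 -0.1446  1.6774] [-0.29 -0.42 -0.15  0.97  0.77  0.55 -0.02 -0.38 -0.36 -0.6   0.05 -0.13]
bar mid z30 [0.0622 0.0044] bar ends [ 0.0616 -0.0355] [0.0627 0.0452] left edge [0.078  0.0032] right [0.0455 0.0034]
pad [ 0.0256 -0.0012] mouth [-0.0061  0.0004] trigger tip [-0.0689 -0.0061] handle top [-0.1005 -0.0073]
trig [[ 0.4661 -0.2158  0.135 ]] [[316.84796484 215.34913007]] [[327.23518014 202.91210783]]
hand [[ 0.4695 -0.2484  0.135 ]] [[325.90935044 219.77913502]] [[340.0798532  201.60633402]]
ctr [[ 0.4687 -0.2405  0.135 ]] [[323.67996922 218.68921673]] [[336.94613404 201.92490409]]
home [[ 0.4487 -0.0531  0.03  ]] [[274.84680417 217.91434256]] [[265.15010892 213.64271307]]
scene corners [[ 78. 457.]
 [ 34. 497.]
 [205. 589.]
 [246. 542.]
 [ 91. 451.]
 [ 52. 486.]]
```

The clamp pose is (0.458, -0.145, yaw 1.677), and it agrees with the scene view too. The bar is about 30 mm short of home. The plan is to shut the fingers, press lightly on top of the bar and roll it. First I turn the tool so its y lies along clamp x.

Call:
apply_moves:
  targets:
    - {"translation":[0,0,0],"twist":-1,"hand":0}
    - {"translation":[0,0,0],"twist":-1,"hand":0}
    - {"translation":[0,0,0],"twist":-1,"hand":0}
    - {"translation":[0,0,0],"twist":-1,"hand":0}
    - {"translation":[0,0,0],"twist":-0.08,"hand":0}

```text
time: 2.3
tool_pos: [0.1852, 0.5969, 0.2533]
tool_rot: [-0.0, -0.054, 0.999, -0.0]
contact_force: [0.0, -0.0, -0.4]
gripper_width: 0.145
grasp_force: 0.0
```

```bash
cat >> h.py <<'E'
from scipy.spatial.transform import Rotation as R
def Rt(s): q=s["tool_rot"];return R.from_quat([q[1],q[2],q[3],q[0]]).as_matrix()
def go(P,z):
    """remaining tool-frame shift (units of 100 mm) to clamp xy P (m), TCP height z"""
    pose=np.load("pose.npy");s=state();t=W(pose,[P[0],P[1],z])[0]
    M=Rt(s);yaw=np.arctan2(M[1,1],M[0,1])
    d=s["tool_pos"]-np.r_[pose[:2],0];c,n=np.cos(pose[2]),np.sin(pose[2])
    print("t",round(s["time"],2),"clamp TCP",np.round([c*d[0]+n*d[1],-n*d[0]+c*d[1],d[2]],4),"yaw err",round(yaw-pose[2],4),"shift",np.round(M.T@(t-s["tool_pos"])*10,3),"F",np.round(s["contact_force"],2),"g",np.round([s["gripper_width"],s["grasp_force"]],3))
E
python3 -c "
from h import *
go((.055,0.004),.25)"
```

```text
t 2.3 clamp TCP [0.7664 0.1928 0.2533] yaw err 0.0008 shift [-1.882 -7.115  0.033] F [ 0.04 -0.01 -0.37] g [0.145 0.   ]
```

Call:
apply_moves:
  targets:
    - {"translation":[-0.118,-0.445,0],"twist":0,"hand":0}
    - {"translation":[-0.118,-0.445,0],"twist":0,"hand":0}
    - {"translation":[-0.118,-0.445,0],"twist":0,"hand":0}
    - {"translation":[-0.118,-0.445,0],"twist":0,"hand":0}
    - {"translation":[-0.118,-0.445,0],"twist":0,"hand":0}
    - {"translation":[-0.118,-0.445,0],"twist":0,"hand":0}
    - {"translation":[-0.118,-0.445,0],"twist":0,"hand":0}
    - {"translation":[-0.118,-0.445,0],"twist":0,"hand":0}

```text
time: 3.1
tool_pos: [0.3173, 0.2515, 0.2535]
tool_rot: [0.001, -0.053, 0.999, 0.0]
contact_force: [1.8, -0.3, -0.0]
gripper_width: 0.003
grasp_force: 0.0
```

Call:
apply_moves:
  targets:
    - {"translation":[-0.118,-0.445,0],"twist":0,"hand":0}
    - {"translation":[-0.118,-0.445,0],"twist":0,"hand":0}
    - {"translation":[-0.118,-0.445,0],"twist":0,"hand":0}
    - {"translation":[-0.118,-0.445,0],"twist":0,"hand":0}
    - {"translation":[-0.118,-0.445,0],"twist":0,"hand":0}
    - {"translation":[-0.118,-0.445,0],"twist":0,"hand":0}
    - {"translation":[-0.118,-0.445,0],"twist":0,"hand":0}
    - {"translation":[-0.118,-0.445,0],"twist":0,"hand":0}

```text
time: 3.9
tool_pos: [0.4494, -0.0929, 0.2536]
tool_rot: [0.001, -0.052, 0.999, -0.0]
contact_force: [0.7, 0.3, 0.6]
gripper_width: 0.001
grasp_force: 0.0
```

```bash
python3 -c "
from h import *
go((.056,0.004),.073)"
```

```text
t 3.9 clamp TCP [0.0524 0.0035 0.2536] yaw err -0.0022 shift [0.007 0.036 1.806] F [0.75 0.28 0.57] g [0.001 0.   ]
```

Call:
apply_moves:
  targets:
    - {"translation":[0,0.02,0.5],"twist":0,"hand":0}
    - {"translation":[0,0,0.5],"twist":0,"hand":0}
    - {"translation":[0,0,0.5],"twist":0,"hand":0}
    - {"translation":[0,0,0.24],"twist":0,"hand":0}
    - {"translation":[0,0,0.04],"twist":0,"hand":0}
    - {"translation":[0,0,0],"twist":0,"hand":0}
    - {"translation":[0,0,0],"twist":0,"hand":0}

```text
time: 4.6
tool_pos: [0.4505, -0.0894, 0.0777]
tool_rot: [0.002, -0.053, 0.999, -0.001]
contact_force: [0.7, 0.3, 0.6]
gripper_width: -0.003
grasp_force: 0.0
```

Call:
apply_moves:
  targets:
    - {"translation":[0,0,0.02],"twist":0,"hand":0}
    - {"translation":[0,0,0],"twist":0,"hand":0}

```text
time: 4.8
tool_pos: [0.4499, -0.0892, 0.0749]
tool_rot: [0.001, -0.054, 0.999, -0.001]
contact_force: [-0.1, -0.5, -0.8]
gripper_width: 0.0
grasp_force: 0.0
```

Call:
apply_moves:
  targets:
    - {"translation":[0,0,0.02],"twist":0,"hand":0}
    - {"translation":[0,0,0.02],"twist":0,"hand":0}
    - {"translation":[0,0,0],"twist":0,"hand":0}

```text
time: 5.1
tool_pos: [0.4492, -0.089, 0.0699]
tool_rot: [0.0, -0.054, 0.999, -0.0]
contact_force: [-0.6, -0.3, 2.3]
gripper_width: 0.001
grasp_force: 1.3
```

Call:
apply_moves:
  targets:
    - {"translation":[0,0,0.01],"twist":0,"hand":0}
    - {"translation":[0,0,0],"twist":0,"hand":0}

```text
time: 5.3
tool_pos: [0.4494, -0.0894, 0.0697]
tool_rot: [0.0, -0.054, 0.999, -0.001]
contact_force: [-2.3, -0.9, 8.4]
gripper_width: 0.001
grasp_force: 4.2
```

Contact is firm at about 8 N, so I start the first roll.

Call:
apply_moves:
  targets:
    - {"translation":[0,0.04,0],"twist":0,"hand":0}
    - {"translation":[0,0.04,0],"twist":0,"hand":0}
    - {"translation":[0,0.04,0],"twist":0,"hand":0}
    - {"translation":[0,0.04,0],"twist":0,"hand":0}
    - {"translation":[0,0.04,0],"twist":0,"hand":0}
    - {"translation":[0,0.04,0],"twist":0,"hand":0}
    - {"translation":[0,0,0],"twist":0,"hand":0}

```text
time: 6.0
tool_pos: [0.4465, -0.0651, 0.0698]
tool_rot: [-0.0, -0.054, 0.999, -0.0]
contact_force: [-5.2, -0.5, 9.6]
gripper_width: -0.001
grasp_force: 5.3
```

```bash
python3 - <<'E'
from h import *
go((.066,0.004),.07)
f=grab_frame("scene");cv2.imwrite("pics/s1.png",cv2.resize(f[190:260,245:345,::-1],None,fx=6,fy=6,interpolation=cv2.INTER_CUBIC))
E
```

```text
t 6.0 clamp TCP [0.0803 0.0034 0.0698] yaw err 0.0013 shift [ 0.006 -0.143 -0.002] F [-5.2  -0.54  9.65] g [-1.000e-03  5.324e+00]
```

View pics/s1.png

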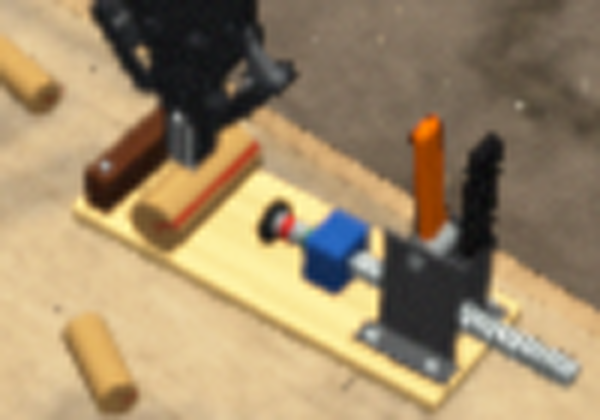

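The red line now shows on the side of the bar at about (215,190), so it is rolling well. I lift, step back and roll the rest.

Call:
apply_moves:
  targets:
    - {"translation":[0,0,-0.04],"twist":0,"hand":0}
    - {"translation":[0,0,-0.04],"twist":0,"hand":0}
    - {"translation":[0,-0.13,0],"twist":0,"hand":0}
    - {"translation":[0,0,0],"twist":0,"hand":0}
    - {"translation":[0,0,0],"twist":0,"hand":0}

```text
time: 6.55
tool_pos: [0.4475, -0.0783, 0.0761]
tool_rot: [-0.0, -0.053, 0.999, 0.0]
contact_force: [0.5, 0.3, -0.0]
gripper_width: 0.002
grasp_force: 0.0
```

```bash
python3 - <<'E'
from h import *
go((.066,0.004),.07)
from scipy.optimize import least_squares
pose=np.load("pose.npy")
f=grab_frame("scene");b=[r for r in regions_of("scene","round_bar")]
for r in b:
    ys,xs=np.nonzero(r["pixels"]);print(round(r["score"],2),xs.mean(),ys.mean(),len(xs))
cv2.imwrite("pics/s2.png",cv2.resize(f[200:250,250:310,::-1],None,fx=10,fy=10,interpolation=cv2.INTER_CUBIC))
# predicted near-end circle (y=+44) for bar at x
for x in (.070,.074,.078,.092):
    c=proj("scene",W(pose,[x,.044,.03]))[0];t=proj("scene",W(pose,[x,.044,.048]))[0];print(x,np.round((c-[250,200])*10),np.round((t-[250,200])*10))
E
```

```text
t 6.55 clamp TCP [0.0671 0.0038 0.0761] yaw err -0.0004 shift [ 0.002 -0.011  0.061] F [ 0.51  0.3  -0.01] g [0.002 0.   ]
0.66 276.6488888888889 222.7511111111111 225
0.66 261.50515463917526 250.0721649484536 97
0.57 247.64356435643563 201.9108910891089 101
0.07 [221. 280.] [221. 241.]
0.074 [212. 274.] [211. 236.]
0.078 [202. 269.] [201. 231.]
0.092 [169. 252.] [168. 214.]
```

View pics/s2.png

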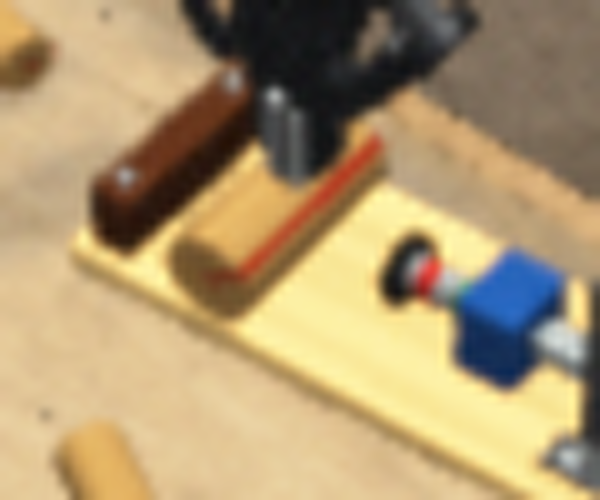

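The bar's end is centred at about (207,275), which puts it at clamp x≈0.075 with 17 mm to go. I press again and roll 12 to 13 mm.

Call:
apply_moves:
  targets:
    - {"translation":[0,0,0.05],"twist":0,"hand":0}
    - {"translation":[0,0,0.03],"twist":0,"hand":0}
    - {"translation":[0,0.04,0],"twist":0,"hand":0}
    - {"translation":[0,0.04,0],"twist":0,"hand":0}
    - {"translation":[0,0.04,0],"twist":0,"hand":0}
    - {"translation":[0,0.04,0],"twist":0,"hand":0}
    - {"translation":[0,0.04,0],"twist":0,"hand":0}
    - {"translation":[0,0.04,0],"twist":0,"hand":0}

```text
time: 7.45
tool_pos: [0.4452, -0.0544, 0.0698]
tool_rot: [-0.001, -0.054, 0.999, -0.001]
contact_force: [-5.5, -1.7, 13.4]
gripper_width: 0.0
grasp_force: 6.2
```

Call:
apply_moves:
  targets:
    - {"translation":[0,0,-0.04],"twist":0,"hand":0}
    - {"translation":[0,0,-0.04],"twist":0,"hand":0}
    - {"translation":[0,-0.1,0],"twist":0,"hand":0}
    - {"translation":[0,0,0],"twist":0,"hand":0}
    - {"translation":[0,0,0],"twist":0,"hand":0}

```text
time: 7.95
tool_pos: [0.446, -0.0643, 0.076]
tool_rot: [-0.0, -0.053, 0.999, 0.0]
contact_force: [-0.3, 1.0, -0.8]
gripper_width: -0.005
grasp_force: 0.0
```

```bash
python3 - <<'E'
from h import *
go((.066,0.004),.07)
pose=np.load("pose.npy")
f=grab_frame("scene")
cv2.imwrite("pics/s3.png",cv2.resize(f[200:250,250:310,::-1],None,fx=10,fy=10,interpolation=cv2.INTER_CUBIC))
for x in (.084,.088,.092):
  print(x,[np.round((proj("scene",W(pose,p))[0]-[250,200])*10) for p in ([x,.044,.03],[x,.044,.048],[x,-.036,.048])])
E
```

```text
t 7.95 clamp TCP [0.0811 0.0038 0.076 ] yaw err -0.0004 shift [ 0.002 -0.151  0.06 ] F [-0.27  1.03 -0.75] g [-0.005  0.   ]
0.084 [array([188., 262.]), array([187., 224.]), array([330.,  93.])]
0.088 [array([179., 257.]), array([178., 219.]), array([320.,  88.])]
0.092 [array([169., 252.]), array([168., 214.]), array([311.,  84.])]
```

View pics/s3.png

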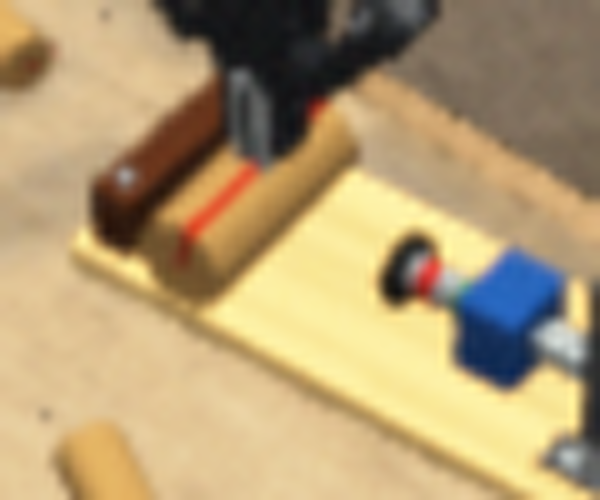

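The line is almost on top, with its end at (187,238), and the bar is at about x 0.087. One more roll of about 5 mm remains.

Call:
apply_moves:
  targets:
    - {"translation":[0,0,0.05],"twist":0,"hand":0}
    - {"translation":[0,0,0.03],"twist":0,"hand":0}
    - {"translation":[0,0.03,0],"twist":0,"hand":0}
    - {"translation":[0,0.03,0],"twist":0,"hand":0}
    - {"translation":[0,0.03,0],"twist":0,"hand":0}
    - {"translation":[0,0,0],"twist":0,"hand":0}

```text
time: 8.6
tool_pos: [0.4454, -0.0552, 0.0698]
tool_rot: [-0.001, -0.054, 0.999, -0.0]
contact_force: [-6.3, -0.7, 11.7]
gripper_width: -0.003
grasp_force: 6.1
```

Call:
apply_moves:
  targets:
    - {"translation":[0,0.015,0],"twist":0,"hand":0}
    - {"translation":[0,0,0],"twist":0,"hand":0}

```text
time: 8.8
tool_pos: [0.4452, -0.0539, 0.0698]
tool_rot: [-0.001, -0.054, 0.999, -0.001]
contact_force: [-5.6, -0.1, 12.3]
gripper_width: -0.003
grasp_force: 6.2
```

Call:
apply_moves:
  targets:
    - {"translation":[0,0.015,0],"twist":0,"hand":0}
    - {"translation":[0,0,0],"twist":0,"hand":0}

```text
time: 9.0
tool_pos: [0.4451, -0.0526, 0.0698]
tool_rot: [-0.001, -0.054, 0.999, -0.001]
contact_force: [-6.3, -1.7, 12.1]
gripper_width: 0.005
grasp_force: 6.0
```

Call:
apply_moves:
  targets:
    - {"translation":[0,0,-0.04],"twist":0,"hand":0}
    - {"translation":[0,0,-0.5],"twist":0,"hand":0}
    - {"translation":[0,-0.3,-0.4],"twist":0,"hand":0}
    - {"translation":[0,-0.4,-0.1],"twist":0,"hand":0}
    - {"translation":[0,-0.4,0],"twist":0,"hand":1}
    - {"translation":[0,-0.4,0],"twist":0,"hand":1}
    - {"translation":[0,0,0],"twist":0,"hand":1}

```text
time: 9.7
tool_pos: [0.4613, -0.2014, 0.1721]
tool_rot: [0.0, -0.051, 0.999, 0.004]
contact_force: [0.2, 16.8, 3.3]
gripper_width: 0.505
grasp_force: 8.2
```

```bash
python3 - <<'E'
from h import *
go((-.0964,0),.135)
pose=np.load("pose.npy")
f=grab_frame("scene");t=grab_frame("top")
a=cv2.resize(f[205:245,250:300,::-1],None,fx=11,fy=11,interpolation=cv2.INTER_CUBIC)
cv2.imwrite("pics/s4.png",a);cv2.imwrite("pics/t4.png",t[...,::-1])
for x in (.088,.092):
  print(x,[np.round((proj("scene",W(pose,p))[0]-[250,205])*11) for p in ([x,.044,.03],[x,.044,.048],[x,-.036,.048])])
# red line in scene, unprojected to z=.048
hsv=cv2.cvtColor(f,cv2.COLOR_RGB2HSV);m=((hsv[...,0]<8)|(hsv[...,0]>172))&(hsv[...,1]>140)&(hsv[...,2]>90)
m[:205]=0;m[245:]=0;m[:,:255]=0;m[:,286:]=0
ys,xs=np.nonzero(m);c,s=np.cos(pose[2]),np.sin(pose[2])
for u,v in zip(xs,ys):
    d=ray("scene",(u,v),.048)[:2]-pose[:2];print(u,v,np.round([c*d[0]+s*d[1],-s*d[0]+c*d[1]],4))
E
```

```text
t 9.7 clamp TCP [-0.0568  0.0032  0.1721] yaw err -0.0036 shift [-0.033 -0.399  0.368] F [ 0.25 16.83  3.33] g [0.505 8.172]
0.088 [array([197., 227.]), array([196., 185.]), array([352.,  42.])]
0.092 [array([186., 222.]), array([185., 180.]), array([342.,  37.])]
270 217 [0.0964 0.021 ]
269 218 [0.0961 0.0269]
268 219 [0.0958 0.0327]
267 220 [0.0956 0.0385]
266 221 [0.0953 0.0443]
266 224 [0.0865 0.0555]
```

View pics/s4.png

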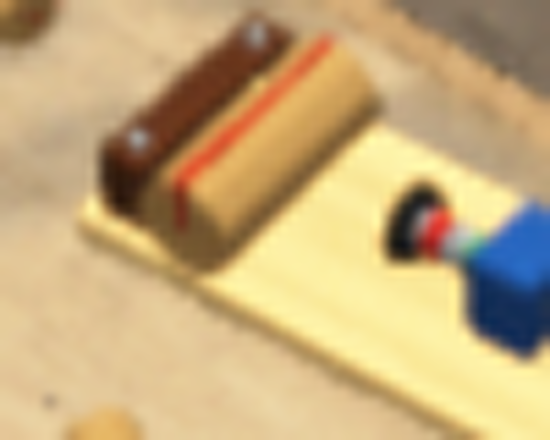

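The bar lies against the stop with the red line on top, its end at (180,185) and the line running to (325,40). Opening the hand brushed the trigger, so I rise before moving over it.

Call:
apply_moves:
  targets:
    - {"translation":[0,0,-0.4],"twist":0,"hand":0.4}
    - {"translation":[0,0,-0.4],"twist":0,"hand":1}
    - {"translation":[0,0,0],"twist":0,"hand":1}
    - {"translation":[0,0,0],"twist":0,"hand":1}

```text
time: 10.2
tool_pos: [0.4614, -0.201, 0.2531]
tool_rot: [0.001, -0.054, 0.999, -0.001]
contact_force: [-0.3, 0.1, 0.2]
gripper_width: 0.999
grasp_force: 0.0
```

```bash
python3 - <<'E'
from h import *
go((-.0964,0),.25)
E
```

```text
t 10.2 clamp TCP [-0.0563  0.0031  0.2531] yaw err 0.0011 shift [-0.03  -0.401  0.032] F [-0.27  0.11  0.15] g [0.999 0.   ]
```

Call:
apply_moves:
  targets:
    - {"translation":[-0.03,-0.4,0],"twist":0,"hand":1}
    - {"translation":[0,0,0.4],"twist":0,"hand":1}
    - {"translation":[0,0,0.3],"twist":0,"hand":1}
    - {"translation":[0,0,0.3],"twist":0,"hand":1}
    - {"translation":[0,0,0.2],"twist":0,"hand":1}
    - {"translation":[0,0,0],"twist":0,"hand":1}

```text
time: 10.8
tool_pos: [0.4648, -0.238, 0.1262]
tool_rot: [-0.004, -0.054, 0.999, 0.003]
contact_force: [-0.0, 0.5, -0.9]
gripper_width: 0.999
grasp_force: 0.0
```

```bash
python3 - <<'E'
from h import *
go((-.0964,0),.130)
E
```

```text
t 10.8 clamp TCP [-0.0936  0.0036  0.1262] yaw err 0.0006 shift [-0.036 -0.028 -0.039] F [-0.03  0.51 -0.89] g [0.999 0.   ]
```

Call:
apply_moves:
  targets:
    - {"translation":[-0.03,-0.02,0],"twist":0,"hand":1}
    - {"translation":[0,0,0],"twist":0,"hand":1}
    - {"translation":[0,0,0],"twist":0,"hand":1}

```text
time: 11.1
tool_pos: [0.4723, -0.2428, 0.134]
tool_rot: [0.001, -0.054, 0.999, -0.001]
contact_force: [-0.2, -0.1, -1.2]
gripper_width: 0.996
grasp_force: 0.0
```

```bash
python3 - <<'E'
from h import *
go((-.0964,0),.130)
pose=np.load("pose.npy")
f=grab_frame("scene");t=grab_frame("top")
a=cv2.resize(f[195:255,265:345,::-1],None,fx=6,fy=6,interpolation=cv2.INTER_CUBIC)
b=cv2.resize(t[190:230,260:360,::-1],None,fx=4.8,fy=4.8,interpolation=cv2.INTER_CUBIC)
cv2.imwrite("pics/s5.png",np.vstack([a,b]))
E
```

```text
t 11.1 clamp TCP [-0.0991 -0.0034  0.134 ] yaw err 0.0007 shift [0.034 0.028 0.04 ] F [-0.16 -0.08 -1.18] g [0.996 0.   ]
```

View pics/s5.png

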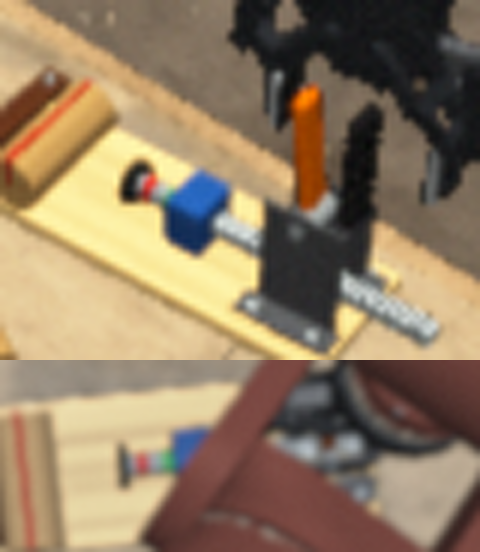

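Fingers are astride the trigger and handle, and the bar is still home. Opening the hand earlier moved the jaw on about 12 mm. I centre the tool, then pump one stroke.

Call:
apply_moves:
  targets:
    - {"translation":[0.033,0.027,0.02],"twist":0,"hand":1}
    - {"translation":[0,0,0],"twist":0,"hand":1}
    - {"translation":[0,0,0],"twist":0,"hand":1}

```text
time: 11.5
tool_pos: [0.4676, -0.2398, 0.1303]
tool_rot: [-0.0, -0.054, 0.999, 0.0]
contact_force: [-0.5, -0.0, 0.7]
gripper_width: 1.002
grasp_force: 0.0
```

Call:
apply_moves:
  targets:
    - {"translation":[0,0,0],"twist":0,"hand":0.3}
    - {"translation":[0,0,0],"twist":0,"hand":0.3}
    - {"translation":[0,0,0],"twist":0,"hand":0.3}
    - {"translation":[0,0,0],"twist":0,"hand":0.3}
    - {"translation":[0,0,0],"twist":0,"hand":0.3}
    - {"translation":[0,0,0],"twist":0,"hand":0.3}

```text
time: 12.1
tool_pos: [0.4681, -0.2378, 0.1316]
tool_rot: [-0.0, -0.053, 0.999, 0.003]
contact_force: [-2.6, 5.5, 9.2]
gripper_width: 0.315
grasp_force: 59.8
```

```bash
cat > meas.py <<'E'
from h import *
go((-.0964,0),.132)
pose=np.load("pose.npy")
t=grab_frame("top")
# sample profile along the plunger axis in the top view, clamp x from -10..80 mm, at z ~.036
hsv=cv2.cvtColor(t,cv2.COLOR_RGB2HSV).astype(int)
def prof(z,ys,name):
    xs=np.arange(-.03,.1,.0005);P=np.concatenate([W(pose,np.c_[xs,np.full(len(xs),y),np.full(len(xs),z)]) for y in ys])
    uv=proj("top",P).astype(np.float32);c=cv2.remap(t,uv[None,:,0],uv[None,:,1],cv2.INTER_LINEAR)[0].reshape(len(ys),-1,3).astype(float).mean(0)
    return xs,c
xs,c=prof(.037,(-.003,0,.003),"")
g=np.clip(c[:,1]-np.maximum(c[:,0],c[:,2])-5,0,None);r=np.clip(c[:,0]-np.maximum(c[:,1],c[:,2])*1.25-10,0,None);b=np.clip(c[:,2]-c[:,0]*1.3-15,0,None);d=np.clip(75-c.max(1),0,None)
for n,w in dict(green=g,red=r,blue=b,dark=d).items():
    if w.sum()>20: 
        i=np.nonzero(w>w.max()/2)[0];print(n,"max",round(w.max()),"half-range mm",xs[i[0]]*1e3,xs[i[-1]]*1e3,"sum",round(w.sum()))
E
python3 meas.py
```

```text
t 12.1 clamp TCP [-0.0937  0.0003  0.1316] yaw err 0.0001 shift [-0.003 -0.027 -0.004] F [-2.62  5.51  9.2 ] g [ 0.315 59.774]
green max 41 half-range mm 19.500000000000046 24.50000000000005 sum 433
red max 51 half-range mm 35.00000000000006 94.50000000000011 sum 1610
blue max 69 half-range mm 1.0000000000000286 16.500000000000043 sum 2121
```

Call:
apply_moves:
  targets:
    - {"translation":[0,0,0],"twist":0,"hand":1}
    - {"translation":[0,0,0],"twist":0,"hand":1}
    - {"translation":[0,0,0],"twist":0,"hand":1}
    - {"translation":[0,0,0],"twist":0,"hand":1}
    - {"translation":[0,0,0],"twist":0,"hand":1}

```text
time: 12.65
tool_pos: [0.4681, -0.2405, 0.1308]
tool_rot: [0.0, -0.053, 0.999, -0.001]
contact_force: [0.1, -0.2, -0.5]
gripper_width: 0.993
grasp_force: 0.0
```

Call:
apply_moves:
  targets:
    - {"translation":[0,0,0],"twist":0,"hand":0.32}
    - {"translation":[0,0,0],"twist":0,"hand":0.32}
    - {"translation":[0,0,0],"twist":0,"hand":0.32}
    - {"translation":[0,0,0],"twist":0,"hand":0.32}
    - {"translation":[0,0,0],"twist":0,"hand":0.32}
    - {"translation":[0,0,0],"twist":0,"hand":0.32}

```text
time: 13.25
tool_pos: [0.468, -0.2375, 0.1317]
tool_rot: [-0.0, -0.054, 0.999, 0.003]
contact_force: [-3.3, 10.1, 10.4]
gripper_width: 0.325
grasp_force: 30.4
```

```bash
sed -i 's/xs=np.arange(-.03,.1/xs=np.arange(-.03,.082/' meas.py; sed -i 's/^r=/r=/' meas.py; python3 meas.py
```

```text
t 13.25 clamp TCP [-0.0934  0.0003  0.1317] yaw err 0.0008 shift [-0.003 -0.03  -0.003] F [-3.3 10.1 10.4] g [ 0.325 30.386]
green max 45 half-range mm 28.500000000000053 34.00000000000006 sum 486
red max 46 half-range mm 43.500000000000064 48.00000000000007 sum 1323
blue max 68 half-range mm 4.500000000000032 25.50000000000005 sum 2834
```

Call:
apply_moves:
  targets:
    - {"translation":[0,0,0],"twist":0,"hand":1}
    - {"translation":[0,0,0],"twist":0,"hand":1}
    - {"translation":[0,0,0],"twist":0,"hand":1}
    - {"translation":[0,0.025,0],"twist":0,"hand":1}
    - {"translation":[0,0,0],"twist":0,"hand":1}

```text
time: 13.8
tool_pos: [0.4677, -0.2378, 0.1307]
tool_rot: [0.0, -0.054, 0.999, -0.001]
contact_force: [0.2, 0.6, -0.1]
gripper_width: 1.006
grasp_force: 0.0
```

Call:
apply_moves:
  targets:
    - {"translation":[0,0,0],"twist":0,"hand":0.32}
    - {"translation":[0,0,0],"twist":0,"hand":0.32}
    - {"translation":[0,0,0],"twist":0,"hand":0.32}
    - {"translation":[0,0,0],"twist":0,"hand":0.32}
    - {"translation":[0,0,0],"twist":0,"hand":0.32}
    - {"translation":[0,0,0],"twist":0,"hand":0.32}

```text
time: 14.4
tool_pos: [0.4679, -0.2374, 0.1314]
tool_rot: [0.0, -0.053, 0.999, 0.0]
contact_force: [-1.2, 0.4, 5.9]
gripper_width: 0.328
grasp_force: 35.8
```

```bash
python3 meas.py
```

```text
t 14.4 clamp TCP [-0.0933  0.0004  0.1314] yaw err 0.0003 shift [-0.004 -0.031 -0.006] F [-1.17  0.38  5.94] g [ 0.328 35.804]
green max 41 half-range mm 40.500000000000064 45.50000000000007 sum 446
red max 49 half-range mm 55.00000000000008 60.00000000000008 sum 1468
blue max 68 half-range mm 16.500000000000043 37.500000000000064 sum 2839
```

The pad is just about at the bar. I make the next stroke in steps, measuring each time.

Call:
apply_moves:
  targets:
    - {"translation":[0,0,0],"twist":0,"hand":1}
    - {"translation":[0,0,0],"twist":0,"hand":1}
    - {"translation":[0,0,0],"twist":0,"hand":1}
    - {"translation":[0,0,0],"twist":0,"hand":1}
    - {"translation":[0,0,0],"twist":0,"hand":1}

```text
time: 14.95
tool_pos: [0.4677, -0.2379, 0.1306]
tool_rot: [0.0, -0.054, 0.999, -0.0]
contact_force: [-0.7, 0.4, 0.5]
gripper_width: 1.002
grasp_force: 0.0
```

Call:
apply_moves:
  targets:
    - {"translation":[0,0,0],"twist":0,"hand":0.6}
    - {"translation":[0,0,0],"twist":0,"hand":0.5}
    - {"translation":[0,0,0],"twist":0,"hand":0.45}
    - {"translation":[0,0,0],"twist":0,"hand":0.45}
    - {"translation":[0,0,0],"twist":0,"hand":0.45}
    - {"translation":[0,0,0],"twist":0,"hand":0.45}

```text
time: 15.55
tool_pos: [0.4676, -0.2358, 0.1307]
tool_rot: [-0.0, -0.054, 0.999, 0.002]
contact_force: [-1.9, 7.4, 5.6]
gripper_width: 0.451
grasp_force: 3.9
```

```bash
python3 meas.py
```

```text
t 15.55 clamp TCP [-0.0917  0.0006  0.1307] yaw err 0.001 shift [-0.006 -0.047 -0.013] F [-1.91  7.45  5.63] g [0.451 3.89 ]
green max 39 half-range mm 41.500000000000064 46.50000000000007 sum 427
red max 51 half-range mm 56.50000000000008 60.50000000000008 sum 1424
blue max 68 half-range mm 17.500000000000043 38.500000000000064 sum 2858
```

Call:
apply_moves:
  targets:
    - {"translation":[0,0,0],"twist":0,"hand":0.39}
    - {"translation":[0,0,0],"twist":0,"hand":0.38}
    - {"translation":[0,0,0],"twist":0,"hand":0.38}

```text
time: 15.9
tool_pos: [0.4677, -0.2353, 0.1311]
tool_rot: [-0.0, -0.054, 0.999, 0.003]
contact_force: [-2.8, 9.7, 7.7]
gripper_width: 0.379
grasp_force: 13.0
```

```bash
python3 meas.py
```

```text
t 15.9 clamp TCP [-0.0912  0.0005  0.1311] yaw err 0.0009 shift [-0.005 -0.052 -0.009] F [-2.79  9.67  7.67] g [ 0.379 12.952]
green max 43 half-range mm 43.000000000000064 48.00000000000007 sum 452
red max 46 half-range mm 57.50000000000008 62.000000000000085 sum 1482
blue max 67 half-range mm 19.000000000000046 40.000000000000064 sum 2789
```

Call:
apply_moves:
  targets:
    - {"translation":[0,0,0],"twist":0,"hand":0.32}
    - {"translation":[0,0,0],"twist":0,"hand":0.32}
    - {"translation":[0,0,0],"twist":0,"hand":0.32}

```text
time: 16.25
tool_pos: [0.4679, -0.2375, 0.1315]
tool_rot: [0.0, -0.053, 0.999, 0.0]
contact_force: [-1.8, 2.1, 6.9]
gripper_width: 0.326
grasp_force: 35.5
```

```bash
python3 meas.py
```

```text
t 16.25 clamp TCP [-0.0933  0.0005  0.1315] yaw err 0.0003 shift [-0.005 -0.031 -0.005] F [-1.83  2.15  6.94] g [ 0.326 35.543]
red max 48 half-range mm 58.00000000000008 62.500000000000085 sum 1421
blue max 69 half-range mm 25.00000000000005 45.00000000000007 sum 2674
```

Plunger is in about 5 mm (blue front 45 mm, red centre 60.2 mm). I make one more partial stroke to about 10 mm in, so the blue front should read near 50.

Call:
apply_moves:
  targets:
    - {"translation":[0,0,0],"twist":0,"hand":1}
    - {"translation":[0,0,0],"twist":0,"hand":1}
    - {"translation":[0,0,0],"twist":0,"hand":1}
    - {"translation":[0,0,0],"twist":0,"hand":1}
    - {"translation":[0,0,0],"twist":0,"hand":1}

```text
time: 16.8
tool_pos: [0.4678, -0.2379, 0.1306]
tool_rot: [0.0, -0.054, 0.999, -0.001]
contact_force: [-0.5, -0.1, 0.1]
gripper_width: 0.997
grasp_force: 0.0
```

Call:
apply_moves:
  targets:
    - {"translation":[0,0,0],"twist":0,"hand":0.6}
    - {"translation":[0,0,0],"twist":0,"hand":0.5}
    - {"translation":[0,0,0],"twist":0,"hand":0.45}
    - {"translation":[0,0,0],"twist":0,"hand":0.45}
    - {"translation":[0,0,0],"twist":0,"hand":0.45}

```text
time: 17.3
tool_pos: [0.4676, -0.2351, 0.1308]
tool_rot: [-0.0, -0.054, 0.999, 0.003]
contact_force: [-2.6, 11.1, 7.1]
gripper_width: 0.455
grasp_force: 5.2
```

```bash
python3 meas.py
```

```text
t 17.3 clamp TCP [-0.091   0.0005  0.1308] yaw err 0.0009 shift [-0.005 -0.054 -0.012] F [-2.57 11.14  7.08] g [0.455 5.22 ]
red max 48 half-range mm 58.00000000000008 62.500000000000085 sum 1467
blue max 68 half-range mm 27.000000000000053 46.50000000000007 sum 2629
```

Call:
apply_moves:
  targets:
    - {"translation":[0,0,0],"twist":0,"hand":0.39}
    - {"translation":[0,0,0],"twist":0,"hand":0.37}
    - {"translation":[0,0,0],"twist":0,"hand":0.37}
    - {"translation":[0,0,0],"twist":0,"hand":0.37}

```text
time: 17.75
tool_pos: [0.4678, -0.2356, 0.1313]
tool_rot: [-0.0, -0.054, 0.999, 0.002]
contact_force: [-2.3, 7.4, 7.8]
gripper_width: 0.377
grasp_force: 17.7
```

```bash
python3 meas.py
```

```text
t 17.75 clamp TCP [-0.0915  0.0004  0.1313] yaw err 0.0008 shift [-0.004 -0.049 -0.008] F [-2.31  7.41  7.78] g [ 0.377 17.679]
red max 47 half-range mm 58.00000000000008 62.500000000000085 sum 1466
blue max 68 half-range mm 29.500000000000053 49.00000000000007 sum 2634
```

```bash
python3 - <<'E'
from h import *
f=grab_frame("scene");t=grab_frame("top")
a=cv2.resize(f[200:255,250:345,::-1],None,fx=6,fy=6,interpolation=cv2.INTER_CUBIC)
b=cv2.resize(t[195:235,245:340,::-1],None,fx=6,fy=6,interpolation=cv2.INTER_CUBIC)
cv2.imwrite("pics/s6.png",np.vstack([a,b]))
E
```

```text
(no output)
```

View pics/s6.png

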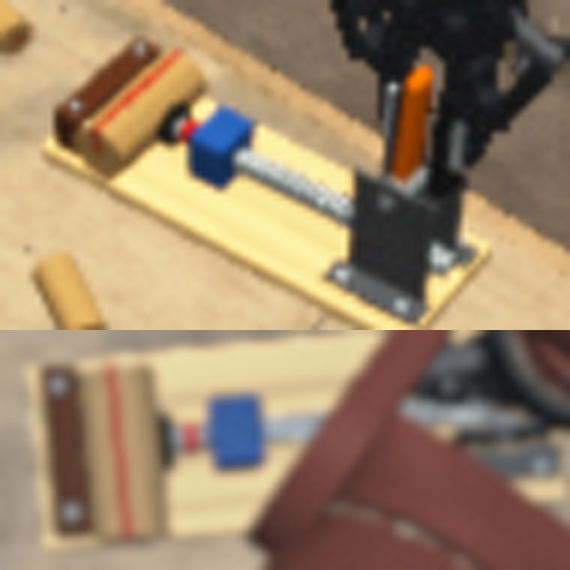

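The bar is against the stop with the line on top (lower view, x≈118). The green ring is gone and the red ring at (190,437) is wholly outside the blue head, with a small bare gap. The fingers hold the trigger, so I hand in.

```bash
python3 -c "
from plant import *
print(job_done())"
```

```text
the job is handed in; nothing more can be done
None
```

I handed the job in with the bar against the stop, its red line on top, the plunger about 9 mm in (green ring gone, red ring outside) and the trigger still held squeezed; the hand-in gave no verdict. While I opened the hand earlier, it bumped the trigger with about 17 N and moved the jaw on roughly 12 mm before the pumping began.

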